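Clear the squaring fixture and hold an engraving block in its corner

TASK

Clear the squaring fixture: put the small steel beading tool into the tin that holds the punch and the grey rubber abrasive block into the tin that holds the coil of abrasive strip. Then set the wooden engraving block flat on the fixture, brass plate up, in the corner of the two stops, with a long side flat against the long stop and an end against the short stop, and keep pressing it firmly against both stops at once with the gripper: finish while still holding it pressed there. Leave the amber jar behind the fixture where it stands.

Things in the scene. Friction and masses are not known exactly. Their poses are not given: they have to be found in the camera images.
- fixture: Aluminium fixture fixed to the bench: plate 180 (x) x 130 (y) x 10 mm, origin at the centre of its underside, on the bench, z up. Two steel stops rise 10 mm above the plate: inner face of the short one at x = +72 mm, of the long one at y = -49 mm in this frame. The 80 x 44 mm block seated in the corner, long side along x, has its centre at x = +32, y = -27, z = +30 mm.
- long_stop: Long steel stop, 130 x 14 x 10 mm, a rigid fixed bar along the fixture's x; origin at the centre of its underside, on the plate. Pressing the block towards the fixture's -y loads it.
- short_stop: Short steel stop, 14 x 70 x 10 mm, rigid, along the fixture's y; origin at the centre of its underside, on the plate. Pressing the block towards the fixture's +x loads it. A 4 mm relief gap parts the two stops at the corner. Plate and stops are polished (friction 0.24 to 0.36), yet friction on them carries part of a sideways push.
- plate_block_center (a point): Centre of the loose engraving block: hardwood with a brass plate on top, 80 (x, long) x 44 (y) x 40 mm high, about 0.15 kg. It starts upright on the bench to the left of the fixture. z is up through the brass plate. Held by the upper half of its long sides, the fingers clear the 10 mm stops.
- beader_center (a point): Centre of the loose beading tool, a slim steel hand tool 67 mm long (along its y), 8 mm thick, lying on the fixture's plate, its centre 4 mm above the plate; grip across its x.
- gum_block_center (a point): Centre of the loose grey rubber abrasive block, 20 (x) x 50 (y) x 12 mm high, lying on the fixture's plate, its centre 6 mm above the plate; grip across its x.
- tin_tools: Open round pale green tin for tools, fixed, 103 mm across and 49 mm high, about 85 mm clear inside, floor 3 mm; origin at the centre of its underside. A grey setting punch lies fixed in it, 24 mm towards the tin's -x, along the tin's y, 8 mm high.
- tin_abrasives: Open round pale green tin for abrasives, fixed, 103 mm across and 48 mm high, about 85 mm clear inside, floor 3 mm; origin at the centre of its underside. A coil of abrasive strip lies fixed in it, 18 mm towards the tin's -x, 33 x 52 mm and 12 mm high.
- glue_pot: Bystander: amber jar with black cap, 42 mm across, 54 mm high, behind the fixture; origin at the centre of its underside.

How it is judged (in metres and radians):
On the way, in this order (a step that is already met when the one before it is completed fails the run):
1. the beading tool lies in the tool tin and the abrasive block in the abrasives tin, both let go (horizontal distance between beader_center and tin_tools below 0.045 m and height (world z) of each of beader_center, gum_block_center below 0.042 m and contact force between the fingers and beader below 0.1 N and horizontal distance between gum_block_center and tin_abrasives below 0.045 m and contact force between the fingers and gum_block below 0.1 N), for 0.2 s.
2. the block is pressed into the corner against both stops (x of plate_block_center in the frame of fixture between 0.029 and 0.035 m and y of plate_block_center in the frame of fixture between -0.03 and -0.024 m and z of plate_block_center in the frame of fixture between 0.027 and 0.033 m and angle between plate_block_center's own z axis and vertical below 0.05 rad and angle between the x axis of plate_block_center and the x axis of fixture, either way round below 0.035 rad and contact force between plate_block and long_stop above 2 N and contact force between plate_block and short_stop above 2 N and contact force between the fingers and plate_block above 1 N), for 0.5 s.
At the end, for the whole second after the job is handed in: Tool and abrasive lie let go in their tins, below the rim, within 45 mm of the axis. The block stands on the plate within 3 degrees, square to the stops within 2 degrees and 3 mm from seated; the fingers keep it pressed on each stop with over 2 N for the last second (all of step 1 and all of step 2); the arm keeps its last pose, push and grip.
It fails at once if the amber jar is moved by more than 3 cm (distance of glue_pot from where it was at the start of the episode above 0.03 m).
It also fails if it takes over 72 s, if anything falls off the work surface, if the arm or the gripper's body presses on something with over 40 N, if the wrist force passes 120 N, or if a joint passes its speed limit or range.

ROBOT

A 7-joint arm with a two-finger parallel gripper is mounted at the origin on the work surface; the furniture and walls round the work are solid. World frame = base frame: x ahead of the robot, y to its left, z up, the work surface at z = 0. Lengths are in m, angles in degrees, forces in N, time in s.
With the tool pointing down it reaches from about 0.35 to 0.9 m from the base axis. Payload 19.9 kg.
Tool frame: the origin (TCP) lies on the centre line of the jaws, within the pads' length; the fingertips stand ctrl.finger_overhang ahead of it and the grasp point (between the pads) lies 5 mm behind it (ctrl.finger_overhang is the distance from the TCP to the fingertips, in m); z points along the fingers, y is the line along which they close (so a half turn about z gives the same grasp; the last joint's range is limited). The gripper opens to 94 mm and grips with 3 to 60 N. Pads are 16 mm wide; open, the fingers measure 119 mm over their backs; the gripper's body (75 mm by 177 mm) begins 78 mm behind the grasp point.
Start: joints at [-69.758, 23.915, -0.59, 92.452, 0.269, 63.638, -3.037], TCP at [0.24, 0.577, 0.219] pointing down, gripper open.
Joint ranges: [-161.28, 161.28], [-22.2, 115.67], [-73.04, 71.86], [3.21, 147.25], [-68.34, 248.33], [10.77, 114.83], [-161.83, 161.83]. Speed limits (degrees/s): [108.29, 108.29, 136.94, 136.94, 172.46, 172.46, 172.46].

INTERFACE

Orientations are given as a 3x3 rotation matrix whose columns are the frame's x, y, z axes.
In Python, from cell import ctrl, monitor, eyes, job gives the robot as it stands. Calls block until the motion is done:
- ctrl.reach(position, orientation): joint-space move of the TCP to a pose.
- ctrl.move_straight(position, frame=None, velocity=0.15, stop_force=None): straight line of the TCP; frame=None keeps the orientation; velocity is the mean speed in m/s. With stop_force (N) it stops when the force on the tool has changed by that much, and returns True; else False.
- ctrl.set_joints(angles): joint-space move.
- ctrl.grip(opening, squeeze=None): finger opening in m; squeeze is the grip in N (None keeps the last); returns when the fingers have stopped.
- ctrl.sleep(seconds).
- ctrl.solve_ik(position, orientation): joint angles nearest the present ones, or None.
- monitor.read_state(): the state.
- eyes.camera(name): name is "scene" or "side" or "wrist"; returns (picture, depth): 384x512x3 uint8, red, green, blue; 384x512 float32, m along the optical axis (not along the pixel's ray), 0 where there is no reading.
- eyes.camera_params(name): a dict with "fx", "fy", "cx", "cy" (pixels), "T" (4x4, takes a point from camera to world coordinates); the wrist camera has in their place "T_tool_cam" (4x4, takes a point from camera to tool coordinates, whose origin is the TCP and whose axes are the flange's). Camera axes: x right, y up, looking along -z (the intrinsics and any distortion apply to the point x, -y, -z); pixel columns grow to the right and rows downward; lengths in m; the calibration is good to about 2 mm. A picture is of the moment at which its call begins: read the wrist's pose just before it. camera_params takes no time and is no camera call.
A pose or a line that the arm cannot do raises ctrl.IKError and nothing moves.
- job.sign_off(): hands the job in; it is judged then, once.
Trained networks look in the newest picture that a camera, given by its name, has taken for a name from the list of things; names that differ only in an ending like _2 or _b are one class to them, and where a whole thing is asked for, a point or a joint stands for the part that bears it (a point fixed in the world has none). Each returns a list of dicts, best first, with "confidence" (0 to 1); they miss things now and then, are a little off and sometimes report something else, mostly with a low value. They report only what shows in the picture. A call takes as long as a camera call.
- eyes.recognise(camera, name): "xy" ([column, row] in pixels, amid what is visible of it).
The state is a dict: "t": time; "q": joint angles; "joint_velocities": joint speeds; "joint_efforts": joint torques, N m; "eef_pos": TCP position; "eef_rot": TCP orientation; "ft_force": force on the tool from outside, world axes, zero at the start; "ft_torque": the same for the moment, N m; "width": finger opening in m; "gripper_force": force on a finger pad.
Only numpy, scipy, OpenCV 4.12 (cv2) and the standard library are available. Lean on these libraries where they do the work, as an engineer would, in place of code of your own. Each camera call takes 0.05 s, during which the arm holds its last target. There are 200 camera calls.

## Working session

There is one attempt and no reset: what is moved stays moved. The work goes in short steps, each a Python script; the robot and the scene stay as the last script left them, time stands still between calls to the robot, and variables do not carry over. Pictures are saved under pics/ and viewed, at most 10 in all, crops included, and the job is handed in when it is done.

```bash
mkdir -p pics; ls; cat > h.py <<'E'
import numpy as np, cv2
from cell import ctrl, monitor, eyes, job
def T_of(name, st=None):
    p=eyes.camera_params(name)
    if 'T' in p: return p,np.array(p['T'])
    st=st or monitor.read_state()
    W=np.eye(4);W[:3,:3]=st['eef_rot'];W[:3,3]=st['eef_pos']
    return p,W@np.array(p['T_tool_cam'])
def shot(name,fn=None):
    st=monitor.read_state(); im,d=eyes.camera(name)
    if fn: cv2.imwrite('pics/'+fn,cv2.cvtColor(im,cv2.COLOR_RGB2BGR))
    p,T=T_of(name,st); return im,d,p,T
def cloud(d,p,T):
    v,u=np.mgrid[:d.shape[0],:d.shape[1]]
    c=np.stack([(u-p['cx'])/p['fx']*d,-(v-p['cy'])/p['fy']*d,-d,np.ones_like(d)],-1)
    return (c@T.T)[...,:3]
def R(yaw): # tool down; tool y axis at angle yaw+90 (rad), x axis at yaw
    c,s=np.cos(yaw),np.sin(yaw); return np.array([[c,s,0],[s,-c,0],[0,0,-1.]])
E
python3 - <<'E'
from h import *
print(ctrl.finger_overhang); s=monitor.read_state(); print(s['t'],s['eef_rot'],s['width'])
for cam in ['scene','side']:
    im,d,p,T=shot(cam,cam+'.png'); C=cloud(d,p,T); print(cam,{k:p[k] for k in p})
    for n in ['fixture','long_stop','short_stop','plate_block_center','beader_center','gum_block_center','tin_tools','tin_abrasives','glue_pot']:
        for r in eyes.recognise(cam,n)[:2]:
            x,y=map(int,np.round(r['xy'])); print(n,r['confidence'],x,y,C[y,x].round(3))
print(monitor.read_state()['t'])
E
```

```text
pics
0.014
0.0 [[-9.23059792e-01  3.84656321e-01 -3.68190982e-04]
 [ 3.84656486e-01  9.23059103e-01 -1.13136334e-03]
 [-9.53240248e-05 -1.18594306e-03 -9.99999292e-01]] 0.09402583677602126
scene {'fx': 466.80104100548016, 'fy': 466.80104100548016, 'cx': 246.37433167875378, 'cy': 195.36865259186698, 'T': array([[-0.77112692,  0.34932958, -0.5322895 ,  0.0567007 ],
       [-0.63637133, -0.39679875,  0.66150003,  0.53745427],
       [ 0.01986972,  0.84883425,  0.52828553,  0.55985691],
       [ 0.        ,  0.        ,  0.        ,  1.        ]])}
fixture 0.95 258 236 [ 0.497 -0.049  0.011]
long_stop 0.64 277 223 [ 0.49  -0.101  0.018]
long_stop 0.36 239 170 [ 0.666 -0.191  0.038]
short_stop 0.74 233 211 [ 0.583 -0.074  0.019]
short_stop 0.3 277 220 [ 0.494 -0.106  0.021]
beader_center 0.55 265 247 [ 0.463 -0.027  0.015]
gum_block_center 0.78 251 228 [ 0.516 -0.051  0.02 ]
tin_tools 0.93 366 171 [ 0.464 -0.439  0.007]
tin_abrasives 0.83 299 164 [ 0.57  -0.294  0.047]
glue_pot 0.83 238 173 [ 0.667 -0.188  0.031]
side {'fx': 358.89222139172864, 'fy': 358.89222139172864, 'cx': 254.1244423862394, 'cy': 195.3134077370404, 'T': array([[-0.82885143,  0.34753081, -0.43843773,  0.1612581 ],
       [-0.55900156, -0.48241569,  0.67438295,  0.49033108],
       [ 0.02285961,  0.80405065,  0.5941212 ,  0.59171472],
       [ 0.        ,  0.        ,  0.        ,  1.        ]])}
fixture 0.92 253 235 [ 0.504 -0.037  0.011]
long_stop 0.58 270 217 [ 0.502 -0.108  0.018]
short_stop 0.51 233 211 [ 0.592 -0.076  0.016]
plate_block_center 0.81 179 268 [0.555 0.156 0.038]
beader_center 0.56 261 243 [ 0.475 -0.028  0.007]
gum_block_center 0.58 254 226 [ 0.512 -0.053  0.023]
tin_tools 0.75 336 173 [ 0.458 -0.421  0.001]
tin_tools 0.28 270 220 [ 0.496 -0.099  0.018]
tin_abrasives 0.72 281 166 [ 0.616 -0.359 -0.001]
glue_pot 0.68 235 177 [ 0.666 -0.185  0.032]
1.0
```

View pics/scene.png

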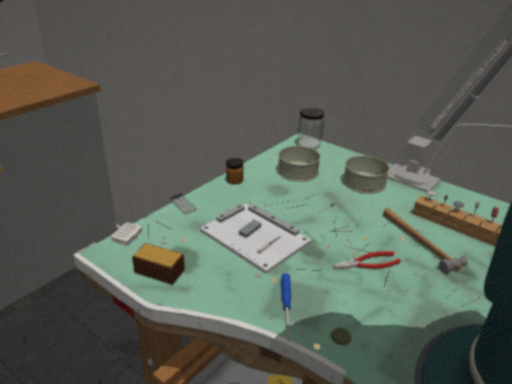

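View pics/side.png

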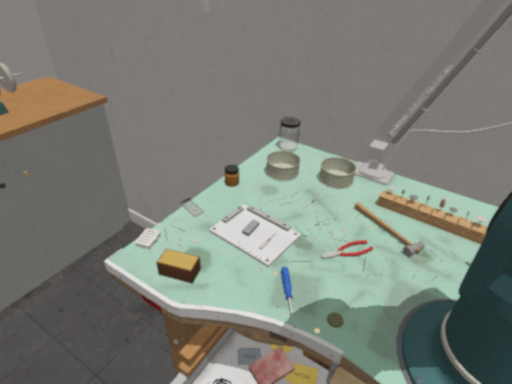

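```bash
python3 - <<'E'
from h import *
print(eyes.camera_params('wrist'))
q=None
for yaw in (np.pi/2,0,-np.pi/2,np.pi):
    q=ctrl.solve_ik([0.5,-0.15,0.4],R(yaw)); print(yaw,q)
for pos,fn in (([0.48,-0.03,0.27],'w1.png'),([0.5,-0.36,0.3],'w2.png')):
    ctrl.reach(pos,R(np.pi)); im,d,p,T=shot('wrist',fn); C=cloud(d,p,T); np.savez('pics/'+fn[:2],C=C,im=im)
    for n in ['fixture','long_stop','short_stop','plate_block_center','beader_center','gum_block_center','tin_tools','tin_abrasives','glue_pot']:
        for r in eyes.recognise('wrist',n)[:2]:
            x,y=map(int,np.round(r['xy'])); print(n,r['confidence'],x,y,C[y,x].round(3))
print(monitor.read_state()['t'])
E
```

```text
{'fx': 276.51240926701604, 'fy': 276.51240926701604, 'cx': 256.08840339290975, 'cy': 188.72669470790186, 'T_tool_cam': array([[ 5.60810520e-04,  9.62931652e-01,  2.69744913e-01,
         7.80356087e-02],
       [ 9.99999656e-01, -7.04924983e-04,  4.37391941e-04,
         1.33194372e-04],
       [ 6.11328473e-04,  2.69744575e-01, -9.62931716e-01,
        -1.64558653e-01],
       [ 0.00000000e+00,  0.00000000e+00,  0.00000000e+00,
         1.00000000e+00]])}
1.5707963267948966 [-32.38003821   8.37753336  52.06611613  93.1659778   -6.66847082
  81.71663351  20.35265496]
0 [-39.70743243  10.12133678  61.61564834  93.30681756  -8.98340335
  81.94134102 -67.19967215]
-1.5707963267948966 [ -39.92943484   10.19457941   61.92418958   93.31068909   -9.07443674
   81.95222605 -157.10461483]
3.141592653589793 [-34.23659308   8.72265813  54.39545844  93.20398235  -7.15700479
  81.75558338 110.87431747]
fixture 0.61 240 176 [ 0.5   -0.055  0.01 ]
short_stop 0.93 228 229 [ 0.586 -0.075  0.02 ]
plate_block_center 0.87 361 215 [0.554 0.131 0.038]
beader_center 0.49 255 152 [ 0.461 -0.031  0.016]
gum_block_center 0.81 246 192 [ 0.523 -0.045  0.021]
tin_tools 0.65 24 144 [ 0.451 -0.391  0.002]
tin_abrasives 0.85 66 234 [ 0.603 -0.353  0.003]
glue_pot 0.43 169 286 [ 0.682 -0.174  0.036]
fixture 0.9 438 159 [ 0.498 -0.057  0.009]
long_stop 0.56 405 166 [ 0.509 -0.114  0.017]
short_stop 0.95 420 214 [ 0.591 -0.078  0.02 ]
beader_center 0.67 458 141 [ 0.468 -0.033  0.014]
gum_block_center 0.82 442 172 [ 0.518 -0.054  0.021]
tin_tools 0.93 235 128 [ 0.449 -0.394  0.001]
tin_abrasives 0.71 272 221 [ 0.612 -0.33   0.002]
tin_abrasives 0.54 335 268 [ 0.709 -0.209 -0.001]
5.5917
```

View both.

View pics/w1.png

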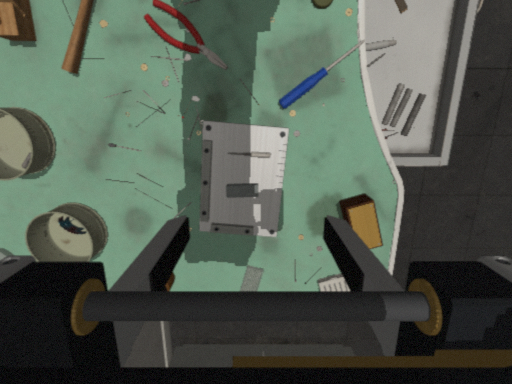

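View pics/w2.png

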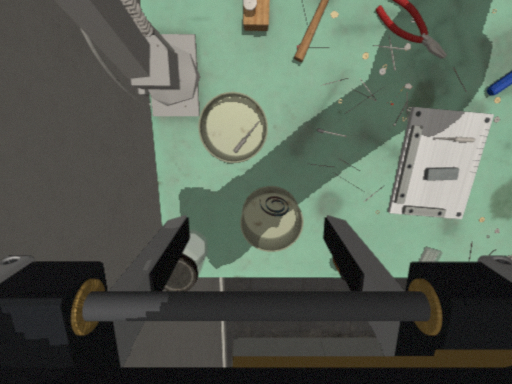

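```bash
cat > m.py <<'E'
from h import *
def near(C,c,r): return np.hypot(C[...,0]-c[0],C[...,1]-c[1])<r
def rect(P):
    (c,(w,h),a)=cv2.minAreaRect((P[:,:2]*1000).astype(np.float32)); 
    if w<h: a+=90; w,h=h,w
    a=(a+90)%180-90
    return np.array(c)/1000,w,h,a   # a: long-axis angle deg
def tin(C,c):
    m=near(C,c,.075)&(C[...,2]>.040)&(C[...,2]<.06); P=C[m][:,:2]
    from scipy.optimize import least_squares
    s=least_squares(lambda v:np.hypot(P[:,0]-v[0],P[:,1]-v[1])-v[2],[*c,.05],loss='soft_l1',f_scale=.002).x
    return s,m.sum()
E
python3 - <<'E'
from m import *
A=np.load('pics/w1.npz');B=np.load('pics/w2.npz'); C,im=A['C'],A['im']
for n,c in (('tools',(.45,-.40)),('abr',(.605,-.335))):
    print(n,tin(B['C'],c)); 
D=B['C']
print('punch',D[138,247],'coil',D[205,274])
m=near(C,(.5,-.05),.14)&(C[...,2]>.006)&(C[...,2]<.03)
m=cv2.morphologyEx(m.astype(np.uint8),cv2.MORPH_OPEN,np.ones((3,3)))>0
print('fix',rect(C[m]),m.sum())
m=near(C,(.5,-.05),.14)&(C[...,2]>.0155)&(C[...,2]<.03)
n,l,s,ce=cv2.connectedComponentsWithStats(m.astype(np.uint8))
for i in range(1,n):
    if s[i,4]>25: print('comp',s[i,4],ce[i].round(0),rect(C[l==i]))
m=near(C,(.555,.145),.08)&(C[...,2]>.034)&(C[...,2]<.06)
print('block',rect(C[m]),np.median(C[m][:,2]))
g=im.astype(int).sum(2)
roi=C[130:215,205:290]; 
cv2.imwrite('pics/crop1.png',cv2.resize(cv2.cvtColor(im[110:245,190:300],cv2.COLOR_RGB2BGR),None,fx=5,fy=4.4,interpolation=cv2.INTER_CUBIC))
E
```

```text
tools (array([ 0.44610027, -0.3927383 ,  0.04979354]), np.int64(462))
abr (array([ 0.59637749, -0.33320313,  0.04987027]), np.int64(391))
punch [ 0.46507888 -0.37396865  0.00112356] coil [ 0.58146997 -0.32713766  0.00274782]
fix (array([ 0.48622009, -0.04863962]), 227.58847045898438, 133.03431701660156, -5.048866271972656) 9157
comp 755 [206. 180.] (array([ 0.50765005, -0.108259  ]), 129.632080078125, 14.409405708312988, -4.839195251464844)
comp 67 [260. 154.] (array([ 0.46445673, -0.02303011]), 28.855649948120117, 6.21597957611084, 89.95061492919922)
comp 419 [242. 190.] (array([ 0.52073883, -0.05130457]), 49.91259002685547, 20.78354263305664, -86.80058860778809)
comp 364 [232. 229.] (array([ 0.58750385, -0.06864053]), 69.16939544677734, 15.297807693481445, 85.552978515625)
block (array([0.57363989, 0.13886777]), 80.31123352050781, 43.754783630371094, 17.422039031982422) 0.0389804520433254
```

View pics/crop1.png

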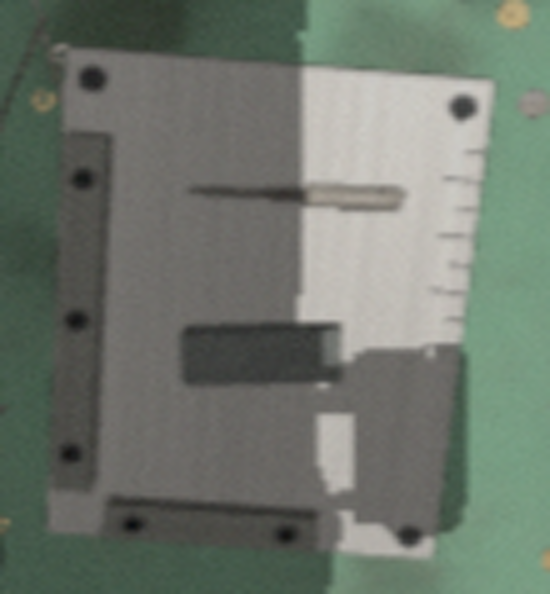

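```bash
cat >> m.py <<'E'
def pose(phi,pos):  # phi: closing axis angle deg
    best=None; q0=np.array(monitor.read_state()['q'])
    for k in (90,-90):
        Rm=R(np.deg2rad(phi+k)); q=ctrl.solve_ik(pos,Rm)
        if q is None: continue
        c=np.abs(np.array(q)-q0).max()+ (1000 if abs(q[6])>150 else 0)
        if best is None or c<best[0]: best=(c,Rm,q)
    return best[1]
def st(msg=''):
    s=monitor.read_state(); print(msg,round(s['t'],2),np.round(s['eef_pos'],4),'w',round(s['width'],4),'gf',np.round(s['gripper_force'],1),'F',np.round(s['ft_force'],1),'q7',round(s['q'][6]))
    return s
E
python3 - <<'E'
from m import *
D=np.load('pics/w2.npz')['C']
for c in ((.39,-.46),(.50,-.33),(.43,-.45),(.40,-.42)):
    P=D[near(D,c,.04)]; print(c,len(P),P[:,2].max() if len(P) else None)
Rm=pose(-2,[.4645,-.034,.1]); print(Rm)
ctrl.grip(.04,20)
ctrl.reach([.4645,-.034,.09],Rm); im,d,p,T=shot('wrist','w3.png')
print(ctrl.move_straight([.4645,-.034,.026],velocity=.1,stop_force=15)); st()
ctrl.grip(0,20); st('gripped')
ctrl.move_straight([.4645,-.034,.12],velocity=.15); st('up'); shot('wrist','w4.png')
E
python3 -c "
import cv2,numpy as np
cv2.imwrite('pics/w34.png',np.hstack([cv2.resize(cv2.imread('pics/w%d.png'%i),(400,300)) for i in(3,4)]))"
```

```text
(0.39, -0.46) 4476 0.2076773109894401
(0.5, -0.33) 24395 0.42047326223852416
(0.43, -0.45) 2092 0.3918612470918678
(0.4, -0.42) 2148 0.049718878421299684
[[ 0.0348995   0.99939083  0.        ]
 [ 0.99939083 -0.0348995   0.        ]
 [ 0.          0.         -1.        ]]
False
 9.07 [ 0.4647 -0.0342  0.0263] w 0.0404 gf 0.0 F [ 0.4 -1.4  0.3] q7 39
gripped 9.69 [ 0.4646 -0.0339  0.0261] w 0.0067 gf 20.0 F [0.3 1.  2.4] q7 39
up 10.47 [ 0.4642 -0.0338  0.1194] w 0.0067 gf 20.0 F [-0.   0.5  0.1] q7 31
```

View pics/w34.png

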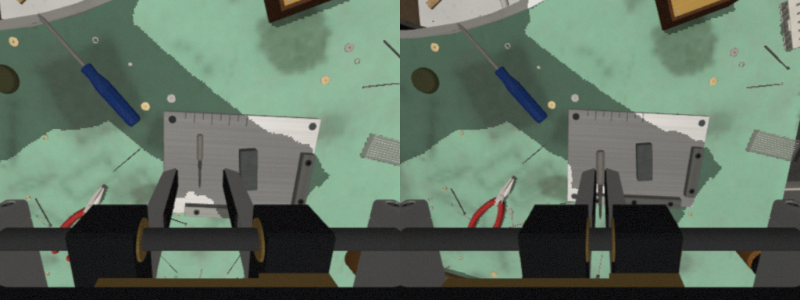

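```bash
python3 - <<'E'
from m import *
D=np.load('pics/w2.npz')['C']
P=D[:125,:210].reshape(-1,3); P=P[(P[:,2]>.07)]
for z0,z1 in((.07,.1),(.1,.15),(.15,.2),(.2,.25),(.25,.3),(.3,.4)):
    Q=P[(P[:,2]>=z0)&(P[:,2]<z1)]
    if len(Q): print(z0,len(Q),np.percentile(Q[:,:2],[1,50,99],axis=0).round(3).tolist())
P=P[P[:,2]>.09]
c=np.array([.446,-.393])
for phi in range(-90,90,15):
    for off in ([0,0],[.01,.01],[-.007,-.0075]):
        a=np.deg2rad(phi); u=np.array([np.cos(a),np.sin(a)]); v=np.array([-u[1],u[0]]); r=P[:,:2]-c-off
        dx=np.maximum(np.abs(r@u)-.09,0); dy=np.maximum(np.abs(r@v)-.04,0); print(phi,off,np.percentile(np.hypot(dx,dy),1).round(3),end='; ')
E
```

```text
0.07 2093 [[0.326, -0.556], [0.38, -0.495], [0.438, -0.465]]
0.1 3183 [[0.327, -0.556], [0.378, -0.555], [0.437, -0.473]]
0.15 6859 [[0.325, -0.556], [0.365, -0.554], [0.434, -0.466]]
0.2 5768 [[0.337, -0.556], [0.375, -0.555], [0.433, -0.479]]
-90 [0, 0] 0.017; -90 [0.01, 0.01] 0.028; -90 [-0.007, -0.0075] 0.01; -75 [0, 0] 0.037; -75 [0.01, 0.01] 0.049; -75 [-0.007, -0.0075] 0.028; -60 [0, 0] 0.051; -60 [0.01, 0.01] 0.064; -60 [-0.007, -0.0075] 0.041; -45 [0, 0] 0.058; -45 [0.01, 0.01] 0.072; -45 [-0.007, -0.0075] 0.047; -30 [0, 0] 0.057; -30 [0.01, 0.01] 0.07; -30 [-0.007, -0.0075] 0.047; -15 [0, 0] 0.049; -15 [0.01, 0.01] 0.061; -15 [-0.007, -0.0075] 0.04; 0 [0, 0] 0.033; 0 [0.01, 0.01] 0.043; 0 [-0.007, -0.0075] 0.025; 15 [0, 0] 0.013; 15 [0.01, 0.01] 0.023; 15 [-0.007, -0.0075] 0.007; 30 [0, 0] 0.002; 30 [0.01, 0.01] 0.015; 30 [-0.007, -0.0075] 0.0; 45 [0, 0] 0.008; 45 [0.01, 0.01] 0.022; 45 [-0.007, -0.0075] 0.001; 60 [0, 0] 0.007; 60 [0.01, 0.01] 0.02; 60 [-0.007, -0.0075] 0.0; 75 [0, 0] 0.002; 75 [0.01, 0.01] 0.014; 75 [-0.007, -0.0075] 0.0;
```

```bash
python3 - <<'E'
from m import *
x,y=.446-.010,-.393+.004
Rm=pose(0,[x,y,.14]); ctrl.reach([x,y,.14],Rm)
print(ctrl.move_straight([x,y,.029],velocity=.15,stop_force=10)); st()
ctrl.grip(.03); st('rel')
ctrl.move_straight([x,y,.14],velocity=.25)
im,d,p,T=shot('wrist','w5.png')
g=[.5207,-.0513]; Rm=pose(4-7.5,[*g,.1])
ctrl.grip(.045); ctrl.reach([*g,.10],Rm); shot('wrist','w6.png')
print(ctrl.move_straight([*g,.0265],velocity=.12,stop_force=15)); st()
ctrl.grip(0,20); st('grip')
ctrl.move_straight([*g,.14],velocity=.25); st()
E
python3 -c "
import cv2,numpy as np
cv2.imwrite('pics/w56.png',np.hstack([cv2.resize(cv2.imread('pics/w%d.png'%i),(400,300)) for i in(5,6)]))"
```

```text
False
 12.75 [ 0.4363 -0.3893  0.0298] w 0.0069 gf 20.0 F [ 0.4 -0.1 -0.8] q7 74
rel 13.32 [ 0.436 -0.389  0.029] w 0.0295 gf 0.0 F [ 0.8 -0.4 -0.2] q7 74
False
 16.56 [ 0.521  -0.0516  0.0269] w 0.0449 gf 0.0 F [-0.8 -0.2 -0.1] q7 37
grip 17.07 [ 0.5209 -0.0512  0.0267] w 0.0202 gf 19.2 F [-1.7  2.7  5.5] q7 37
 17.68 [ 0.5206 -0.0509  0.1399] w 0.0199 gf 19.2 F [-0.6  1.2 -1.1] q7 29
```

View pics/w56.png

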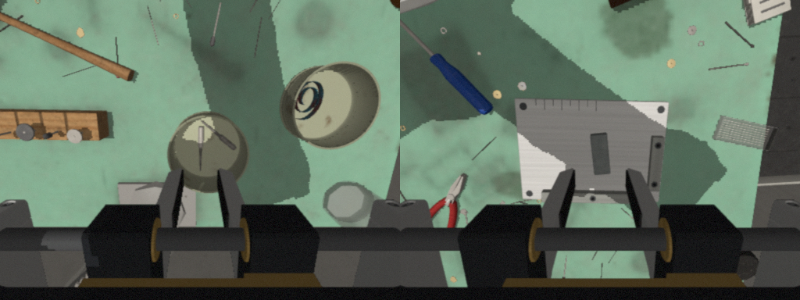

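```bash
python3 - <<'E'
from m import *
x,y=.596+.008,-.333-.004
Rm=pose(30,[x,y,.14]); ctrl.reach([x,y,.14],Rm)
print(ctrl.move_straight([x,y,.034],velocity=.15,stop_force=10)); st()
ctrl.grip(.028); st('rel')
ctrl.move_straight([x,y,.14],velocity=.25)
im,d,p,T=shot('wrist','w7.png')
b=[.5736,.1389]; Rm=pose(107.4,[*b,.15])
ctrl.grip(.08); ctrl.reach([*b,.15],Rm); im,d,p,T=shot('wrist','w8.png'); st()
C=cloud(d,p,T); m=near(C,b,.08)&(C[...,2]>.03)&(C[...,2]<.055)
print(rect(C[m]),m.sum())
E
python3 -c "
import cv2,numpy as np
cv2.imwrite('pics/w78.png',np.hstack([cv2.resize(cv2.imread('pics/w%d.png'%i),(400,300)) for i in(7,8)]))"
```

```text
False
 19.68 [ 0.6044 -0.3372  0.0349] w 0.0201 gf 19.3 F [0.4 0.3 0. ] q7 82
rel 20.04 [ 0.6041 -0.337   0.0343] w 0.0277 gf 0.0 F [-0.3  0.3  0.8] q7 82
 23.38 [0.574  0.1376 0.15  ] w 0.08 gf 0.0 F [-0.4 -0.7 -0.2] q7 106
(array([0.57341595, 0.13871338]), 79.28350067138672, 44.095115661621094, 17.16305160522461) 3105
```

View pics/w78.png

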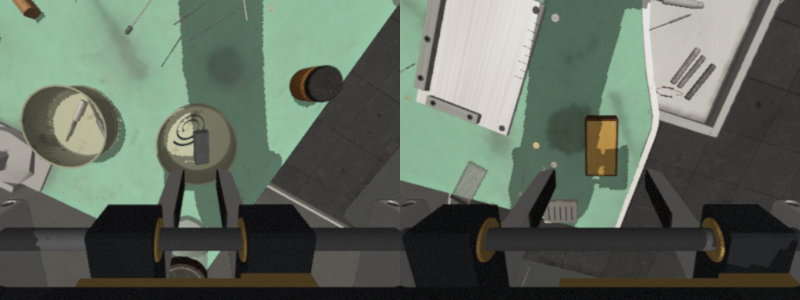

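```bash
python3 - <<'E'
from m import *
b=[.5735,.1387]; Rm=pose(107.2,[*b,.15])
print(ctrl.move_straight([*b,.031],Rm,velocity=.12,stop_force=15)); st()
ctrl.grip(.0,40); s=st('grip'); p0=np.array(s['eef_pos'])
off=(s['eef_rot'].T if hasattr(s['eef_rot'],'T') else np.array(s['eef_rot']).T)@(np.array([*b,.02])-p0); print('off',off)
ctrl.move_straight([p0[0],p0[1],.13],velocity=.2); st('up')
a=np.deg2rad(-4.7); X=np.array([np.cos(a),np.sin(a)]); Y=np.array([-X[1],X[0]])
seat=np.array([.5095,-.0523])+.032*X-.027*Y
t=seat-.008*X+.008*Y; print('seat',seat)
Rm=pose(85.3,[*t,.1]); ctrl.reach([*t,.10],Rm)
im,d,p,T=shot('wrist','w9.png'); np.savez('pics/w9',C=cloud(d,p,T))
ctrl.move_straight([*t,.055],velocity=.12); st('above')
print(ctrl.move_straight([*t,.036],velocity=.03,stop_force=4)); st('down')
E
```

```text
False
 24.52 [0.5739 0.1388 0.0317] w 0.0799 gf 0.0 F [-0.  -0.4  0.5] q7 111
grip 25.18 [0.5735 0.1388 0.0311] w 0.0438 gf 40.0 F [-0.9 -0.1  2.1] q7 111
off [ 4.34612375e-05 -4.05908224e-05  1.10523067e-02]
up 25.82 [0.5729 0.1389 0.129 ] w 0.0439 gf 40.0 F [-0.9  0.7 -2.9] q7 107
seat [ 0.53918006 -0.08183124]
above 27.27 [ 0.532  -0.0731  0.0551] w 0.0438 gf 40.0 F [-0.4 -0.1 -1. ] q7 114
True
down 27.77 [ 0.5319 -0.0731  0.0405] w 0.0436 gf 40.0 F [1.4 0.2 0.5] q7 115
```

View pics/w9.png

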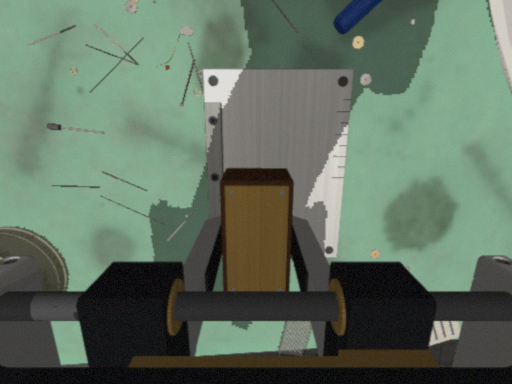

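```bash
python3 - <<'E'
from m import *
a=np.deg2rad(-4.7); X=np.array([np.cos(a),np.sin(a),0]); Y=np.array([-X[1],X[0],0])
def loc(s): 
    r=np.array(s['eef_pos'])-[.5095,-.0523,0]; f=np.array(s['ft_force']); print('  loc',(r@X).round(4),(r@Y).round(4),'f',(f@X).round(1),(f@Y).round(1),f[2].round(1),'tq',np.round(s['ft_torque'],2))
s=st(); p=np.array(s['eef_pos']); p[2]=.0410
print(ctrl.move_straight(p-.02*Y,velocity=.02,stop_force=8)); s=st('-Y'); loc(s)
p=np.array(s['eef_pos']); p[2]=.0410
print(ctrl.move_straight(p+.02*X,velocity=.02,stop_force=8)); s=st('+X'); loc(s)
ctrl.sleep(.3); s=st('hold'); loc(s)
E
```

```text
27.77 [ 0.5319 -0.0731  0.0405] w 0.0436 gf 40.0 F [1.4 0.2 0.5] q7 115
True
-Y 28.34 [ 0.5308 -0.0815  0.0406] w 0.0437 gf 40.0 F [-1.7  2.   5.9] q7 116
  loc 0.0236 -0.0274 f -1.9 1.9 5.9 tq [0.43 0.11 0.02]
True
+X 28.62 [ 0.531  -0.0815  0.0406] w 0.0431 gf 40.0 F [-1.1  0.4  6.5] q7 116
  loc 0.0238 -0.0274 f -1.1 0.4 6.5 tq [-0.    0.09 -0.04]
hold 28.92 [ 0.531  -0.0816  0.0406] w 0.0437 gf 40.0 F [-1.2  0.3  7.3] q7 116
  loc 0.0238 -0.0274 f -1.2 0.2 7.3 tq [-0.03  0.05 -0.05]
```

```bash
cat >> m.py <<'E'
a=np.deg2rad(-4.7); X=np.array([np.cos(a),np.sin(a),0]); Y=np.array([-X[1],X[0],0]); O=np.array([.5095,-.0523,0])
def loc(s): 
    r=np.array(s['eef_pos'])-O; f=np.array(s['ft_force']); print('  loc',(r@X).round(4),(r@Y).round(4),'f',(f@X).round(1),(f@Y).round(1),f[2].round(1),'tq',np.round(s['ft_torque'],2))
E
python3 - <<'E'
from m import *
def at(x,y,z): return O+x*X+y*Y+[0,0,z]
print(ctrl.move_straight(at(.030,-.0268,.0412),velocity=.02,stop_force=12)); s=st(); loc(s)
for dx in (.034,):
    print(ctrl.move_straight(at(dx,-.0268,.0412),velocity=.015,stop_force=10)); s=st(); loc(s)
ctrl.sleep(.3); s=st('hold'); loc(s)
E
```

```text
False
 29.39 [ 0.5371 -0.0815  0.041 ] w 0.0437 gf 40.0 F [-0.1 -0.1 -1.3] q7 116
  loc 0.0299 -0.0269 f -0.0 -0.1 -1.3 tq [0.03 0.02 0.04]
True
 29.65 [ 0.5388 -0.0816  0.0407] w 0.0441 gf 40.0 F [-2.2  0.7  3.8] q7 116
  loc 0.0316 -0.0268 f -2.2 0.5 3.8 tq [ 0.07  0.35 -0.04]
hold 29.95 [ 0.5387 -0.0816  0.0407] w 0.0431 gf 40.0 F [-0.7  0.6  3.6] q7 116
  loc 0.0315 -0.0268 f -0.7 0.5 3.6 tq [0.01 0.06 0.02]
```

```bash
python3 - <<'E'
from m import *
def at(x,y,z): return O+x*X+y*Y+[0,0,z]
x,y=.0315,-.0268
for i in range(14):
    ctrl.move_straight(at(x,y,.0408),velocity=.02); ctrl.sleep(.25)
    s=monitor.read_state(); f=np.array(s['ft_force']); print(round(x,4),round(y,4),round(s['t'],1)); loc(s)
    fx,fy=-(f@X),f@Y
    if fx>12 and fy>12: break
    if fx<=12: x+=.0005
    if fy<=12: y-=.0005
    if max(fx,fy)>35: break
E
```

```text
0.0315 -0.0268 30.4
  loc 0.0316 -0.0268 f -0.4 -1.0 0.8 tq [ 0.03 -0.19  0.01]
0.032 -0.0273 30.9
  loc 0.0317 -0.0271 f -3.6 2.9 3.2 tq [0.92 0.87 0.03]
0.0325 -0.0278 31.4
  loc 0.0318 -0.0271 f -8.3 5.7 8.6 tq [1.55 1.58 0.13]
0.033 -0.0283 31.9
  loc 0.0318 -0.0272 f -12.0 9.2 13.6 tq [2.21 2.49 0.15]
0.0335 -0.0288 32.5
  loc 0.0318 -0.0273 f -16.0 10.6 17.7 tq [2.83 3.28 0.19]
0.0335 -0.0293 33.0
  loc 0.0318 -0.0275 f -15.8 13.5 18.5 tq [3.35 3.37 0.24]
```

```bash
python3 - <<'E'
from m import *
def at(x,y,z): return O+x*X+y*Y+[0,0,z]
ctrl.move_straight(at(.0338,-.0296,.0413),velocity=.02); ctrl.sleep(.6)
loc(st()); im,d,p,T=shot('wrist','w10.png'); im,d,p,T=shot('side','s2.png')
a_=cv2.imread('pics/w10.png')[40:300,130:390]; b=cv2.imread('pics/s2.png')[190:290,190:320]
cv2.imwrite('pics/fin.png',np.hstack([cv2.resize(a_,(400,400)),cv2.resize(b,(400,400))]))
E
```

```text
33.8 [ 0.5391 -0.0823  0.0409] w 0.0438 gf 40.0 F [-13.3  13.7  12.8] q7 116
  loc 0.0319 -0.0275 f -14.3 12.6 12.8 tq [3.58 3.08 0.11]
```

View pics/fin.png

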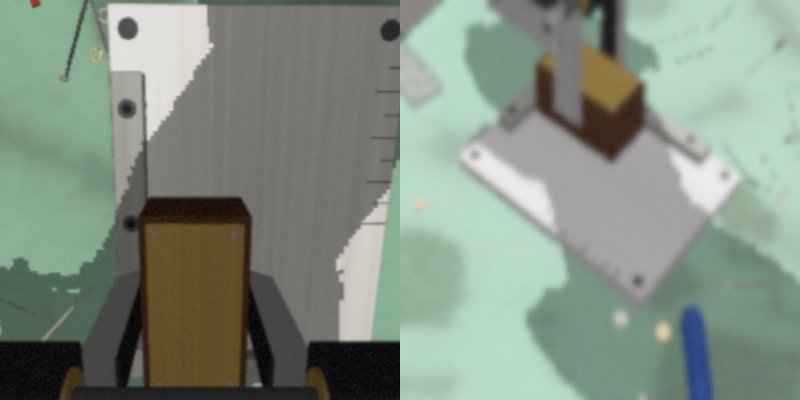

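```bash
python3 - <<'E'
from m import *
loc(st()); print(job.sign_off())
E
```

```text
33.9 [ 0.5391 -0.0823  0.0409] w 0.0437 gf 40.0 F [-13.4  15.7  13.9] q7 116
  loc 0.0319 -0.0275 f -14.7 14.5 13.9 tq [3.52 3.08 0.16]
the job is handed in; nothing more can be done
None
```

The job is handed in at about 34 s: the beading tool and abrasive block are in their tins, the jar was left alone, and the gripper still holds the block in the corner, pushing about 14 N towards each stop at the wrist; sign-off gave no verdict.

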